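Hook a tray onto a slotted rack and snap it down

ROBOT

A 6-joint arm with a two-finger parallel gripper is mounted at the origin on a cart in front of the work surface, level with it; the furniture and walls round the work are solid. World frame = base frame: x ahead of the robot, y to its left, z up, the work surface at z = 0. Lengths are in m, angles in rad, forces in N, time in s.
With the tool pointing down it reaches from about 0.35 to 0.975 m from the base axis. Payload 4.9 kg.
Tool frame: the origin (TCP) lies midway between the tips of the shut fingers; the grasp point (between the pads) lies 19 mm behind it (manip.grip_point_offset is the distance from the TCP to the grasp point, in m); z points along the fingers, y is the direction in which the jaws open and shut (so a half turn about z gives the same grasp; the last joint's range is limited). The gripper opens to 85 mm and grips with 20 to 120 N. Pads are 22 mm wide; open, the fingers measure 114 mm over their backs; the gripper's body (76 mm by 85 mm) begins 54 mm behind the grasp point. The pads swing forward as they close: fully open they stand 13 mm farther back than shut.
Start: joints at [-1.417, 0.053, 1.613, -0, 1.476, -0.119], TCP at [0.168, -0.602, 0.231] pointing down, gripper open.
Joint ranges: [-3.01, 3.01], [-1.01, 2.22], [0.06, 2.58], [-1.02, 4.17], [0.09, 2.62], [-3.14, 3.14]. Speed limits (rad/s): [2.57, 2.57, 3.14, 3.14, 3.14, 3.14].

INTERFACE

Orientations are given as a unit quaternion [w, x, y, z].
In Python, from plant import manip gives the robot as it stands. The module is installed in compiled form; this text tells all that it offers.
- The arm moves only by the tool send_rows, never from a script. Its argument "steps" is a list of rows, each a list of 6 numbers: the shift along the tool's x, y, z in m, then the turn, a rotation vector about the tool's x, y, z in degrees. In form: [[dx, dy, dz, wx, wy, wz], ...]. A call has 1 to 8 rows; each row shifts and turns the commanded pose from where the row before left it, along the tool's axes as they then stand; what a row does not reach is not made up. A row lasts 1/8 s, in which the tool goes at most 62.5 mm and 10.7 degrees, less where a joint would pass 70% of its speed; a pose out of reach is approached as far as the arm can. A call is refused whole if a number of a shift passes 0.0625 or a number of a turn 10.7, either way. A call with a gripper value outside its range is refused whole. "grip" is the opening, from 0 (shut) to 1 (fully open), set as the call begins (left out, the last holds). The fingers move at their own pace and stop on an object; the grip force is fixed at half the most. Time passes only in rows, so rows that do not move let the fingers close. It gives the time, the measured TCP pose, the force and the opening at its end, in the units of the state.
- manip.state(): the state, without advancing time (a new reading comes with each control period).
- manip.grab_frame(name): name is "scene" or "top"; returns the picture (420x560x3 uint8, blue, green, red); there is no depth.
- manip.get_calibration(name): a dict with "K" (3x3 intrinsics, pixels), "distortion" ([k1, k2, p1, p2, k3] as OpenCV has them; the pictures are not rectified), "R" (3x3) and "t" (3): a world point X has camera coordinates R X + t. Camera axes: x right, y down, z forward; pixel columns grow to the right and rows downward; lengths in m; the calibration is good to about 2 mm. A picture is of the moment at which its call begins. get_calibration takes no time and is no camera call.
- manip.job_done(): hands the job in, once; it reports no verdict.
The state is a dict: "time": time; "joint_pos": joint angles; "joint_vel": joint speeds; "joint_efforts": joint torques, N m; "tool_pos": TCP position; "tool_rot": TCP orientation; "contact_force": force on the tool from outside, world axes, zero at the start; "ft_torque": the same for the moment, N m; "gripper_width": opening from 0.0 (shut) to 1.0 (fully open).
Only numpy, scipy, OpenCV 4.12 (cv2) and the standard library are available. Lean on these libraries where they do the work, as an engineer would, in place of code of your own. Each camera call takes 0.05 s, during which the arm holds its last target.

TASK

Hang the small grey tray with the red handle on the blue slotted rack: hook its two steel tabs into the two slots until its back lies against the uprights, then push it firmly but not roughly straight down until the spring catch snaps over the tray's strike bar and the hooks sit fully home. Let go and leave it hanging locked; never ram or lean hard on the rack, and leave the cup, the jar and the bottle where they stand.

Things in the scene. Friction and masses are not known exactly. Their poses are not given: they have to be found in the camera images.
- tray_handle (a point): Grip centre of the loose tray's red upright rubber handle, a block 44 (x) x 14 (y) x 49 (z) mm. Tray: grey sheet metal, about 300 g, 66 mm deep, 80 mm wide. Axes: z up, y across, through the handle's 14 mm; +x from front lip to back plate. The point is 80 mm above the tray's underside, 28 mm below the handle's top, 28 mm in front of the back plate's rear face.
- tray_tabs (a point): On the tray (axes as tray_handle): rear face of its 72 mm high back plate, midway between the two steel tabs (at y = -28 and +28 mm), level with the undersides of their necks; 28 mm behind and 34 mm below tray_handle. Each tab stands out 11.5 mm, is 8 mm wide and reaches from 10 mm above to 24 mm below this point; those lower 24 mm are the hook, with a 5.5 mm gap before it.
- tray_strike (a point): On the tray: middle of its steel strike bar, 9 mm high, in the back plate between the tabs, 41.5 mm below tray_handle; above it a window for the catch, below it an open notch.
- slot_mid (a point): Fixed blue rack: front face of its uprights, midway between the two slots (at y = -28, +28 mm), at the NOMINAL height of their lower edges, 81 mm above the table. +x points into the slots, z up. Slots 13 mm wide, 37 mm tall, sheet 4 mm thick; uprights' top 47 mm above. The frame is clamped by hand: the real slots and catch sit up to 9 mm higher or lower, unmeasured, to be found by feel.
- rack_seat (a point): Where tray_handle nominally lies once the tray is locked: 28 mm in front of the face, 34 mm above slot_mid; the true spot is up to 9 mm higher or lower, and up to 1.5 mm nearer the robot. To enter the slots the tabs must be held 24 to 27 mm above the tray's real locked height; the back plate then comes flush to the uprights. Before the tabs are in, no more than 30 N.
- latch (a joint): Travel (m) of the rack's brass V-nosed spring catch, between the slots, 6 mm proud of the face: 0 = out, at most 0.008 pressed in. As the hooked tray is pushed down its strike bar meets the catch after 2 to 5 mm, presses it in 4 to 6 mm, and it snaps out above the bar about 1 mm before the tray stops hard. Takes 8 to 18 N downwards; more than 50 N between tray and rack is too much.
- mixing_cup: Bystander: white open cup, 71 mm wide, 56 mm tall; origin at the centre of its underside.
- jar_white_3: Bystander: glass jar with white lid, 63 mm wide, 72 mm tall; origin at the centre of its underside.
- stopper_bottle: Bystander: glass bottle with round stopper, 47 mm wide, 81 mm tall; origin at the centre of its underside.

How it is judged:
On the way:
1. the tabs are in the slots, the tray's back within 5 mm of the uprights, the tray still above its locked height (x of tray_handle in the frame of slot_mid between -0.033 and -0.022 m and y of tray_handle in the frame of slot_mid between -0.006 and 0.006 m and z of tray_handle in the frame of slot_mid between 0.0465 and 0.073 m and angle between tray_handle's own z axis and vertical below 0.1 rad and angle between the x axis of tray_handle and the x axis of slot_mid, either way round below 0.1 rad), for 0.1 s.
At the end, for the whole second after the job is handed in: The tray hangs locked on the rack at rest: handle point 22 to 34 mm in front of the uprights' face, within 6 mm sideways of the middle of the slots, 23 to 45 mm above slot_mid, upright and square within 0.1 rad, the catch out again (latch under 1.5 mm), and released (x of tray_handle in the frame of slot_mid between -0.034 and -0.022 m and y of tray_handle in the frame of slot_mid between -0.006 and 0.006 m and z of tray_handle in the frame of slot_mid between 0.023 and 0.045 m and angle between tray_handle's own z axis and vertical below 0.1 rad and angle between the x axis of tray_handle and the x axis of slot_mid, either way round below 0.1 rad and value of joint latch below 0.0015 m and linear speed of tray below 0.02 m/s); the robot touches nothing.
It fails at once if more than 50 N between tray and rack (contact force between tray and rack above 50 N).
It fails at once if more than 30 N between tray and rack before the tabs are in the slots (contact force between tray and rack above 30 N and x of tray_handle in the frame of slot_mid below -0.036 m).
It fails at once if the white cup moved more than 25 mm or tipped (distance of mixing_cup from where it was at the start of the episode above 0.025 m or angle between mixing_cup's own z axis and vertical above 0.4 rad).
It fails at once if the glass jar with a white lid moved more than 25 mm or tipped (distance of jar_white_3 from where it was at the start of the episode above 0.025 m or angle between jar_white_3's own z axis and vertical above 0.4 rad).
It fails at once if the glass bottle with a round stopper moved more than 25 mm or tipped (distance of stopper_bottle from where it was at the start of the episode above 0.025 m or angle between stopper_bottle's own z axis and vertical above 0.4 rad).
It also fails if it takes over 58 s, if anything falls off the work surface, if the arm or the gripper's body presses on something with over 40 N, if the wrist force passes 120 N, or if a joint passes its speed limit or range.

## Working session

There is one attempt and no reset: what is moved stays moved. The work goes in short steps, Python scripts to look and compute and a tool call to move; the robot and the scene stay as the last step left them, time stands still between calls to the robot, and variables do not carry over. Pictures are saved under pics/ and viewed, and the job is handed in when it is done.

Besides the shell and the picture viewer there is one more tool, called as name(argument=value, ...) on one line, values as JSON. send_rows: Moves the arm, as the interface text tells. Its arguments: {"type":"object","properties":{"steps":{"type":"array"},"grip":{"type":"number"}},"required":["steps"]}

```bash
mkdir -p pics; ls; python3 - <<'E'
from plant import manip
import cv2,numpy as np
for n in("scene","top"):
    f=manip.grab_frame(n);cv2.imwrite(f"pics/{n}0.png",f)
    c=manip.get_calibration(n);print(n,c)
print(manip.state(),manip.grip_point_offset)
E
```

```text
pics
scene {'K': array([[519.49513934,   0.        , 278.19306702],
       [  0.        , 519.49513934, 209.25981703],
       [  0.        ,   0.        ,   1.        ]]), 'distortion': array([-0.16625292,  0.        ,  0.        ,  0.        ,  0.        ]), 'R': array([[-0.78701057, -0.61693893, -0.00084732],
       [-0.38946409,  0.49789193, -0.7748686 ],
       [ 0.47846848, -0.60949978, -0.63212177]]), 't': array([0.47427677, 0.28391874, 0.7980189 ])}
top {'K': array([[468.31338025,   0.        , 268.56856005],
       [  0.        , 468.31338025, 217.03642909],
       [  0.        ,   0.        ,   1.        ]]), 'distortion': array([-0.08096193,  0.        ,  0.        ,  0.        ,  0.        ]), 'R': array([[ 0.00927422, -0.99995609, -0.00134063],
       [-0.997806  , -0.00916637, -0.06556799],
       [ 0.06555282,  0.00194578, -0.9978472 ]]), 't': array([0.04594354, 0.57257318, 1.19331517])}
{'time': 0.1, 'joint_pos': array([-1.41700127e+00,  5.33244621e-02,  1.61415635e+00,  1.67883171e-05,
        1.47600942e+00, -1.18997229e-01]), 'joint_vel': array([-0.00026799, -0.00257785, -0.00437877, -0.0010345 , -0.00073368,
        0.0013795 ]), 'joint_efforts': array([-1.17593136e-04, -3.94906318e+01, -3.71361029e+01, -1.52594430e-04,
        3.97142605e-03, -7.64520223e-06]), 'tool_pos': array([ 0.16830779, -0.60132424,  0.23016532]), 'tool_rot': array([-9.48789943e-04,  9.90712122e-01,  1.35972761e-01, -8.15259320e-06]), 'contact_force': array([-0.38234776,  0.31093231, -0.77723465]), 'ft_torque': array([ 0.00616337,  0.03085815, -0.056299  ]), 'gripper_width': 1.0009728593086837} 0.0187
```

View pics/scene0.png

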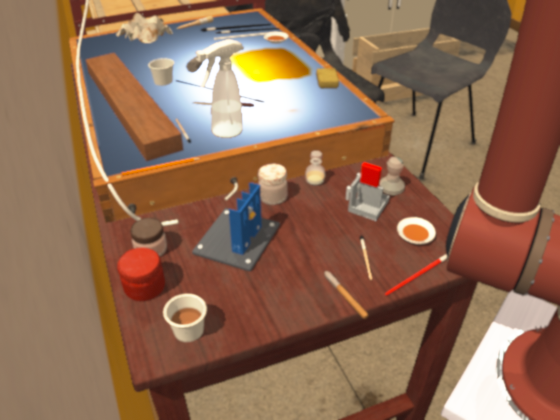

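View pics/top0.png

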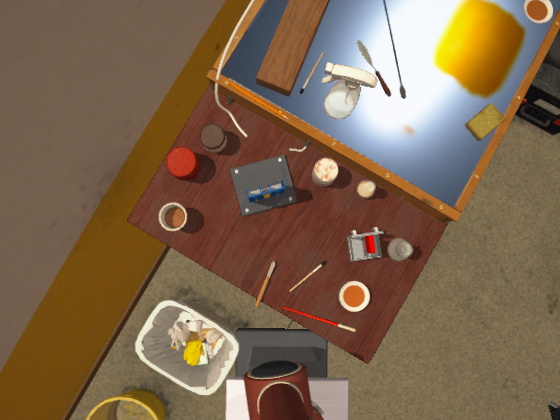

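```bash
python3 - <<'E'
import cv2
s=cv2.imread('pics/scene0.png');t=cv2.imread('pics/top0.png')
def crop(im,x,y,w,h,k,n): cv2.imwrite(n,cv2.resize(im[y:y+h,x:x+w],None,fx=k,fy=k,interpolation=cv2.INTER_CUBIC))
crop(s,190,170,100,100,6,'pics/c1.png')
crop(s,330,150,90,75,8,'pics/c2.png')
crop(t,225,150,80,70,8,'pics/c3.png')
crop(t,335,215,90,60,8,'pics/c4.png')
E
```

```text
(no output)
```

View pics/c1.png

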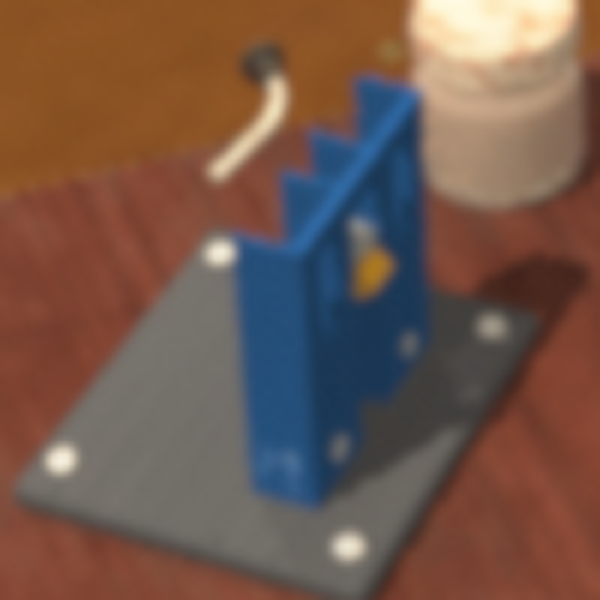

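View pics/c2.png

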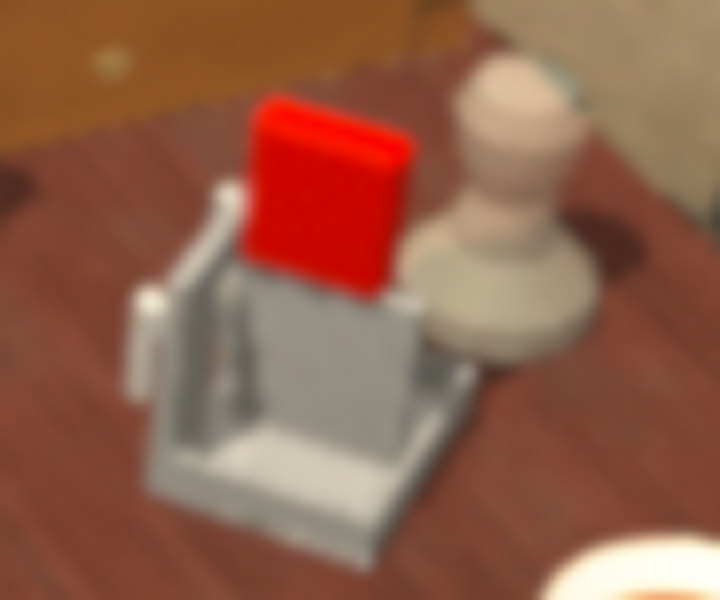

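View pics/c3.png

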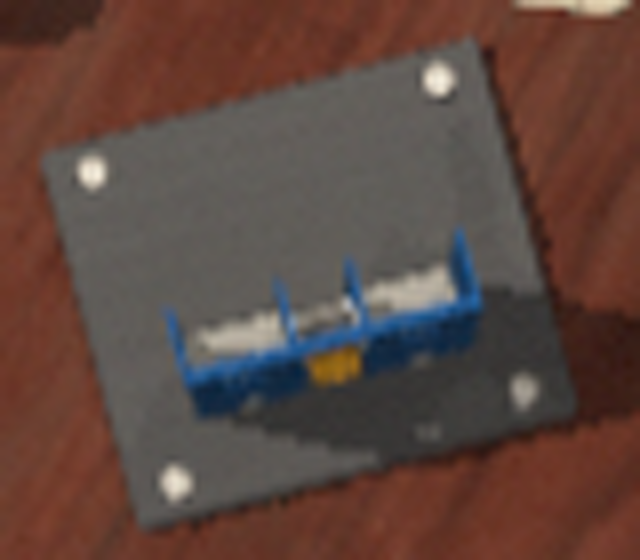

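View pics/c4.png

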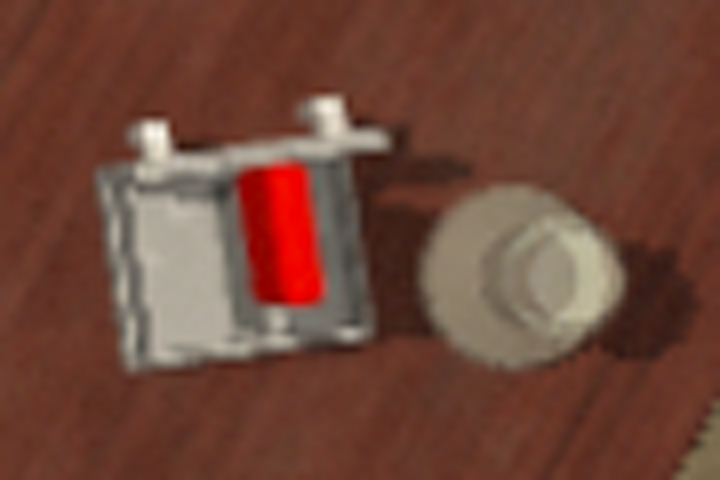

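```bash
cat > h.py <<'E'
import numpy as np,cv2
from plant import manip
from scipy.optimize import least_squares
cal={n:manip.get_calibration(n) for n in("scene","top")}
def proj(n,X):
    c=cal[n];p,_=cv2.projectPoints(np.atleast_2d(X).astype(float),cv2.Rodrigues(c["R"])[0],c["t"],c["K"],c["distortion"]);return p[:,0]
def T(q,P):
    x,y,z,a=q;P=np.atleast_2d(P).astype(float);R=np.array([[np.cos(a),-np.sin(a),0],[np.sin(a),np.cos(a),0],[0,0,1]]);return P@R.T+[x,y,z]
def ray(n,uv):
    c=cal[n];u=cv2.undistortPoints(np.array([[uv]],float),c["K"],c["distortion"])[0,0]
    return -c["R"].T@c["t"],c["R"].T@np.array([u[0],u[1],1])
def onplane(n,uv,z):
    o,d=ray(n,uv);return o+d*(z-o[2])/d[2]
C1=lambda x,y:(190+x/6,170+y/6)
C2=lambda x,y:(330+x/8,150+y/8)
C3=lambda x,y:(225+x/8,150+y/8)
C4=lambda x,y:(335+x/8,215+y/8)
E
cat > fit.py <<'E'
from h import *
# tray, z fixed .080
m=1e-3
tray=[('scene',C2(252,108),(22,7,28)),('scene',C2(408,158),(-22,7,28)),('scene',C2(380,295),(-22,7,-21)),('scene',C2(243,252),(22,7,-21)),
('scene',C2(413,142),(-22,-7,28)),('top',C4(303,164),(22,-7,28)),('top',C4(324,300),(-22,-7,28)),
('scene',C2(372,568),(-38,40,-80)) ,('scene',C2(148,488),(28,40,-80)),('top',C4(130,368),(-38,40,-80)),('top',C4(370,340),(-38,-40,-72))]
def fit(L,q0,fz=None):
    def r(q):
        if fz is not None: q=[q[0],q[1],fz,q[2]]
        return np.concatenate([proj(n,T(q,np.array(P)*m))[0]-uv for n,uv,P in L])
    s=least_squares(r,q0,loss='soft_l1',f_scale=.7);return s.x,r(s.x).reshape(-1,2)
print(onplane('top',C4(285,235),.1))
x,r=fit(tray,[*onplane('top',C4(285,235),.1)[:2],0.1],.080);print('tray',x,np.degrees(x[2]));print(r.round(1))
for q in [C3(190,388),C3(480,305)]: print(onplane('top',q,.128))
for q in [C1(302,250),C1(420,95)]: print(onplane('scene',q,.128))
for q in [C3(45,160),C3(478,40),C3(578,412),C3(145,528)]: print('base',onplane('top',q,.006))
for q in [C1(15,495),C1(540,315),C1(385,600)]: print('base s',onplane('scene',q,.00))
E
python3 fit.py
```

```text
[ 0.50290286 -0.19596608  0.1       ]
tray [ 0.50333973 -0.19652442  0.14613518] 8.37292883366831
[[ 0.1  0.1]
 [ 0.1 -0.2]
 [ 0.8  1.4]
 [-0.9  0.8]
 [ 1.8 -1.5]
 [ 0.2 -0.8]
 [ 0.3  0.4]
 [-0.1 -0.7]
 [ 0.1 -0.3]
 [-1.5 -0. ]
 [-0.8 -0.7]]
[0.6083904  0.09822191 0.128     ]
[0.6338329  0.01278846 0.128     ]
[0.60347447 0.10976307 0.128     ]
[0.6253785  0.02757459 0.128     ]
base [0.69634505 0.15245734 0.006     ]
base [0.73764662 0.01001523 0.006     ]
base [ 0.61448485 -0.02357728  0.006     ]
base [0.57507342 0.11785833 0.006     ]
base s [0.70160398 0.15346672 0.        ]
base s [ 0.61995573 -0.02837066  0.        ]
base s [0.57256638 0.11371714 0.        ]
```

```bash
cat > fit2.py <<'E'
from h import *
m=1e-3
# unknown x,y,yaw,W,ztop,zbot
L=[('top',C3(190,388),1,1),('top',C3(480,305),-1,1),('scene',C1(302,250),1,1),('scene',C1(420,95),-1,1),('scene',C1(318,505),1,0),('scene',C1(428,320),-1,0),('top',C3(202,415),1,0),('top',C3(481,345),-1,0)]
def pts(q):
    return [(n,uv,T([q[0],q[1],0,q[2]],[0,s*q[3]/2,q[4] if t else q[5]])) for n,uv,s,t in L]
def r(q): return np.concatenate([proj(n,P)[0]-uv for n,uv,P in pts(q)])
s=least_squares(r,[.62,.06,.28,.085,.128,.006],loss='soft_l1',f_scale=.7);print(s.x,np.degrees(s.x[2]));print(r(s.x).reshape(-1,2).round(1))
E
python3 fit2.py
cat > ov.py <<'E'
from h import *
E

```

```text
[0.62435866 0.05605131 0.27845272 0.09124226 0.11522822 0.01200661] 15.954165478093172
[[-0.5 -0.9]
 [ 0.1 -0.6]
 [ 0.5  0.9]
 [ 0.6 -0.6]
 [ 0.3 -1.2]
 [ 0.4  1.5]
 [-0.2 -0. ]
 [-1.4 -0.5]]
```

```bash
cat > ov.py <<'E'
from h import *
import sys
def big(n,img,x,y,w,h,k,polys,out):
    im=cv2.resize(img[y:y+h,x:x+w],None,fx=k,fy=k,interpolation=cv2.INTER_CUBIC)
    for P,col in polys:
        p=proj(n,P); p=(p-[x,y]+.5)*k-.5
        cv2.polylines(im,[np.round(p*16).astype(np.int32)],False,col,1,cv2.LINE_AA,4)
    cv2.imwrite(out,im)
def rack(q,W,zt,zb,zs):
    a=lambda *p:T(q,np.array(p,float)*1e-3)
    w=W/2
    L=[(a((0,w,zt),(0,-w,zt),(0,-w,zb),(0,w,zb),(0,w,zt)),(0,255,255)),(a((4,w,zt),(4,-w,zt)),(0,255,0))]
    for s in(-28,28): L.append((a((0,s-6.5,zs),(0,s+6.5,zs),(0,s+6.5,zs+37),(0,s-6.5,zs+37),(0,s-6.5,zs)),(255,255,255)))
    return L
def tray(q):
    a=lambda *p:T(q,np.array(p,float)*1e-3)
    L=[(a((22,7,28),(-22,7,28),(-22,-7,28),(22,-7,28),(22,7,28),(22,7,-21),(-22,7,-21),(-22,7,28)),(0,255,255)),
    (a((28,40,-80),(-38,40,-80),(-38,-40,-80),(28,-40,-80),(28,40,-80),(28,40,-8),(28,-40,-8),(28,-40,-80)),(0,255,0))]
    for s in(-28,28): L.append((a((39.5,s-4,-24),(39.5,s+4,-24),(39.5,s+4,-58),(39.5,s-4,-58),(39.5,s-4,-24)),(255,255,255)))
    return L
E
cat > o1.py <<'E'
from ov import *
s=cv2.imread('pics/scene0.png');t=cv2.imread('pics/top0.png')
q=[.6235,.0562,0,.278]
R=rack(q,90,119,10,72)
big('scene',s,215,175,55,85,7,R,'pics/a.png');big('top',t,235,165,65,50,8,R,'pics/b.png')
Q=tray([.5033,-.1965,.080,.146])
big('scene',s,335,150,65,75,7,Q,'pics/c.png');big('top',t,335,220,60,50,8,Q,'pics/d.png')
a,b,c,d=[cv2.imread(f'pics/{i}.png') for i in'abcd']
def pad(i):
    o=np.zeros((600,550,3),np.uint8);o[:i.shape[0],:i.shape[1]]=i[:600,:550];return o
cv2.imwrite('pics/%s_r.png'%sys.argv[1],np.hstack([pad(a)[:,:400],pad(b)[:,:400]]) if 0 else np.hstack([a,np.pad(b,((0,a.shape[0]-b.shape[0]),(0,0),(0,0)))])[:, :800] if False else np.hstack([cv2.resize(pad(a)[:,:390],None,fx=1,fy=1),pad(b)[:,:410]]))
cv2.imwrite('pics/%s_t.png'%sys.argv[1],np.hstack([pad(c)[:,:400],pad(d)[:,:400]]))
E
sed -i "s/55,85,7,R/55,85,7,R/;s/65,50,8,R/65,50,6,R/;s/65,75,7,Q/62,75,6.4,Q/;s/60,50,8,Q/60,50,6.6,Q/" o1.py
python3 o1.py v1
```

```text
(no output)
```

View pics/v1_r.png

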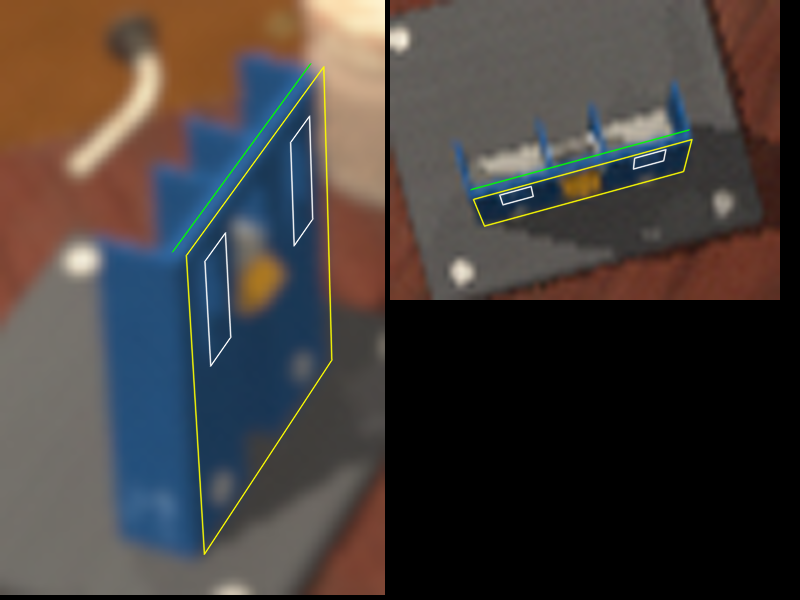

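View pics/v1_t.png

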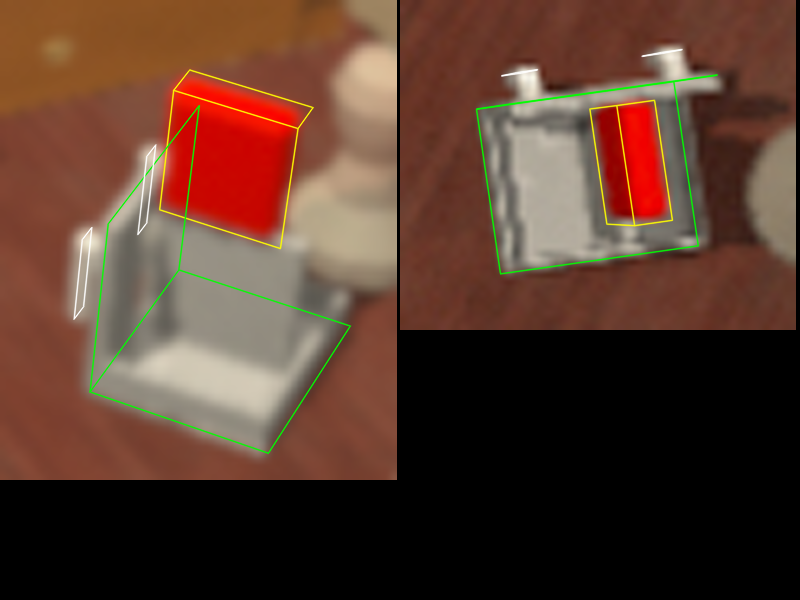

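```bash
python3 - <<'E'
import cv2,numpy as np
s=cv2.imread('pics/scene0.png');t=cv2.imread('pics/top0.png')
def g(im,x,y,w,h,k):
    c=cv2.resize(im[y:y+h,x:x+w],None,fx=k,fy=k,interpolation=cv2.INTER_LANCZOS4)
    return (255*(c/255.)**.55).astype(np.uint8)
cv2.imwrite('pics/e1.png',g(s,222,178,45,85,7)); cv2.imwrite('pics/e2.png',g(t,240,172,50,36,15))
E
```

```text
(no output)
```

View pics/e1.png

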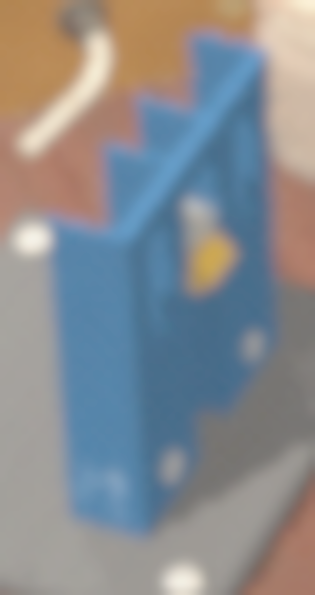

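View pics/e2.png

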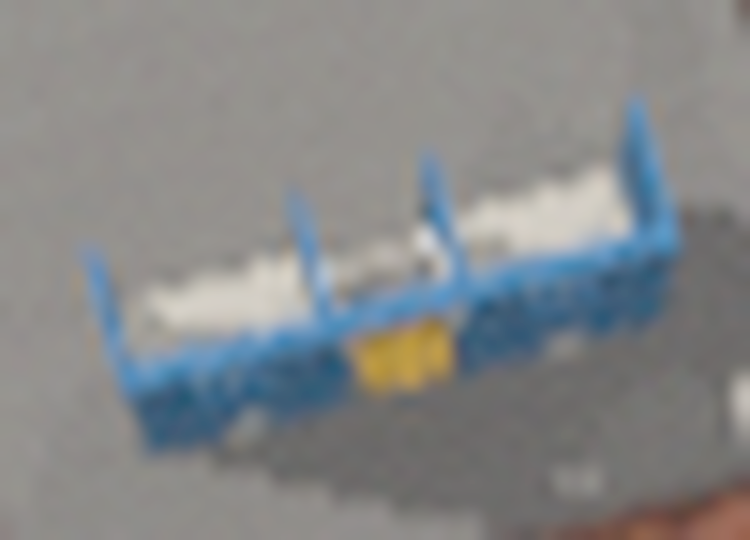

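```bash
sed -i 's#lambda x,y:(\([0-9]*\)+x/\([0-9]\),\([0-9]*\)+y/[0-9])#lambda x,y:(\1+(x+.5)/\2-.5,\3+(y+.5)/\2-.5)#' h.py
cat >> h.py <<'E'
E1=lambda x,y:(222+(x+.5)/7-.5,178+(y+.5)/7-.5)
E2=lambda x,y:(240+(x+.5)/15-.5,172+(y+.5)/15-.5)
E
grep lambda h.py; python3 fit.py | head -13
sed -i "s/^L=.*/L=[('top',E2(135,395),1,1),('top',E2(680,248),-1,1),('scene',E1(132,243),1,1),('scene',E1(268,55),-1,1),('scene',E1(152,533),1,0),('scene',E1(275,345),-1,0),('top',E2(152,452),1,0),('top',E2(668,322),-1,0)]/" fit2.py; cat >> fit2.py <<'E'
# catch mid top view and screws
for z in(.07,.08,.09): print(z,T([0,0,0,-s.x[2]],onplane('top',E2(405,355),z)-[*s.x[:2],0]))
print('screws',[T([0,0,0,-s.x[2]],onplane('top',E2(*p),z)-[*s.x[:2],0]).round(4).tolist() for p in((245,425),(568,345)) for z in (.02,.03)])
print('screws s',[T([0,0,0,-s.x[2]],onplane('scene',E1(*p),z)-[*s.x[:2],0]).round(4).tolist() for p in((173,467),(252,347)) for z in (.02,.03)])
E
python3 fit2.py
```

```text
C1=lambda x,y:(190+(x+.5)/6-.5,170+(y+.5)/6-.5)
C2=lambda x,y:(330+(x+.5)/8-.5,150+(y+.5)/8-.5)
C3=lambda x,y:(225+(x+.5)/8-.5,150+(y+.5)/8-.5)
C4=lambda x,y:(335+(x+.5)/8-.5,215+(y+.5)/8-.5)
E1=lambda x,y:(222+(x+.5)/7-.5,178+(y+.5)/7-.5)
E2=lambda x,y:(240+(x+.5)/15-.5,172+(y+.5)/15-.5)
[ 0.50395052 -0.19490488  0.1       ]
tray [ 0.504501   -0.19643306  0.14380105] 8.239193298058817
[[ 0.1  0.4]
 [-0.   0.1]
 [ 0.7  1.7]
 [-1.   1. ]
 [ 1.7 -1.2]
 [ 0.6 -0.9]
 [ 0.7  0.3]
 [-0.2 -0.4]
 [ 0.  -0. ]
 [-1.1 -0.1]
 [-0.4 -0.7]]
[0.62454755 0.05663257 0.27588739 0.08974138 0.11545371 0.00846841] 15.807182905389654
[[-0.2 -0.5]
 [-0.3 -0.5]
 [ 0.2  0. ]
 [ 0.4  0. ]
 [-0.1  0.4]
 [ 0.6 -0.4]
 [ 0.5  0.1]
 [-0.8 -0.2]]
0.07 [[-0.00134266  0.00044251  0.07      ]]
0.08 [[-0.00244481  0.00068433  0.08      ]]
0.09 [[-0.00354695  0.00092615  0.09      ]]
screws [[[-0.0003, 0.0291, 0.02]], [[-0.0013, 0.0291, 0.03]], [[-0.0016, -0.0284, 0.02]], [[-0.0026, -0.028, 0.03]]]
screws s [[[0.0006, 0.0279, 0.02]], [[-0.0043, 0.0374, 0.03]], [[0.0009, -0.0279, 0.02]], [[-0.004, -0.0175, 0.03]]]
```

```bash
cat > nav.py <<'E'
from h import *
from scipy.spatial.transform import Rotation as Ro
def st():
    s=manip.state();w,x,y,z=s["tool_rot"];R=Ro.from_quat([x,y,z,w]);return s,np.array(s["tool_pos"]),R
def show(tx=None,yaw=None):
    s,p,R=st();M=R.as_matrix();y=np.degrees(np.arctan2(M[1,0],M[0,0]))
    print('t',round(s["time"],2),'p',p.round(4),'yaw',y.round(2),'tiltz',M[:,2].round(4),'F',s["contact_force"].round(1),'grip',round(s["gripper_width"],3))
    if yaw is not None: print('wz',round(-(yaw-y),2))
    if tx is not None:
        a=np.radians(y if yaw is None else yaw)
        M2=np.array([[np.cos(a),np.sin(a),0],[np.sin(a),-np.cos(a),0],[0,0,-1]])
        print('tool d (mm)',(M2.T@(np.array(tx)-p)*1e3).round(1))
E
python3 - <<'E'
from nav import *
for z in (0,.08): print(onplane('top',C4(520,275),z))
print(onplane('scene',C2(490,330),.01))
show([.5045,-.1964,.14],8.2)
E
```

```text
[ 0.49233442 -0.29450468  0.        ]
[ 0.492356   -0.27214151  0.08      ]
[ 0.48085123 -0.26356858  0.01      ]
t 0.1 p [ 0.1683 -0.6013  0.2302] yaw 15.63 tiltz [-3.0e-04  1.9e-03 -1.0e+00] F [-0.4  0.3 -0.8] grip 1.001
wz 7.43
tool d (mm) [ 390.5 -352.8   90.2]
```

send_rows(steps=[[0,0,0,0,0,7.4],[0.043,-0.039,0,0,0,0],[0.043,-0.039,0,0,0,0],[0.043,-0.039,0,0,0,0],[0.043,-0.039,0,0,0,0],[0.043,-0.039,0,0,0,0],[0.043,-0.039,0,0,0,0],[0.043,-0.039,0,0,0,0]], grip=0.5)

```text
time: 1.1
tool_pos: [0.4279, -0.2868, 0.2309]
tool_rot: [-0.0, 0.997, 0.072, -0.0]
contact_force: [0.4, -0.9, -0.2]
gripper_width: 0.504
```

```bash
python3 -c "
from nav import *
show([.5045,-.1964,.15],8.2)"
```

```text
t 1.1 p [ 0.4279 -0.2868  0.2309] yaw 8.22 tiltz [-1.e-04  2.e-04 -1.e+00] F [ 0.4 -0.9 -0.2] grip 0.504
wz 0.02
tool d (mm) [ 88.7 -78.6  80.9]
```

send_rows(steps=[[0.043,-0.039,0,0,0,0],[0.0437,-0.0376,0,0,0,0],[0,0,0.03,0,0,0],[0,0,0.05,0,0,0],[0,0,0,0,0,0],[0,0,0,0,0,0]], grip=0.5)

```text
time: 1.85
tool_pos: [0.5025, -0.2008, 0.1526]
tool_rot: [0.0, 0.997, 0.072, 0.001]
contact_force: [-0.0, 0.2, 0.8]
gripper_width: 0.5
```

```bash
python3 -c "
from nav import *
show([.5045,-.1964,.0613],8.2)
s=manip.grab_frame('scene');t=manip.grab_frame('top')
k=lambda im,x,y,w,h,f:cv2.resize(im[y:y+h,x:x+w],None,fx=f,fy=f,interpolation=cv2.INTER_CUBIC)
cv2.imwrite('pics/g1.png',np.hstack([k(s,320,110,100,120,4),k(t,320,190,100,120,4)]))"
```

```text
t 1.85 p [ 0.5025 -0.2008  0.1526] yaw 8.21 tiltz [ 1.2e-03 -6.0e-04 -1.0e+00] F [-0.   0.2  0.8] grip 0.5
wz 0.01
tool d (mm) [ 2.6 -4.1 91.3]
```

View pics/g1.png

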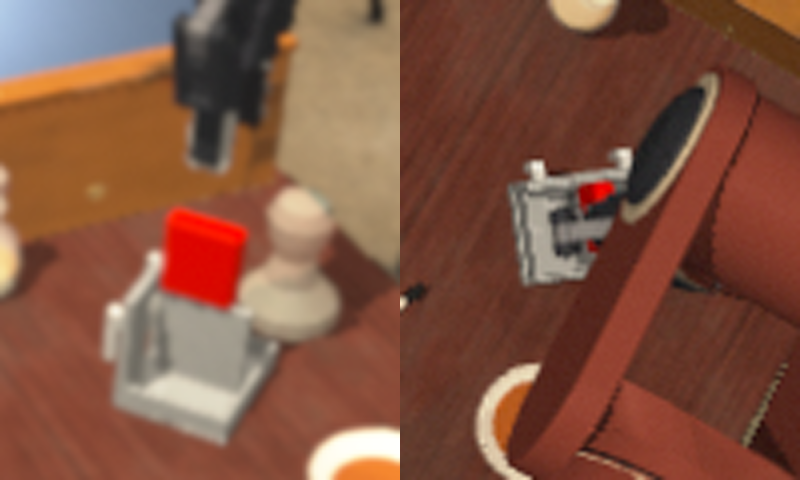

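send_rows(steps=[[0.0026,-0.0041,0,0,0,0],[0,0,0.03,0,0,0],[0,0,0.03,0,0,0],[0,0,0.02,0,0,0],[0,0,0.0113,0,0,0],[0,0,0,0,0,0],[0,0,0,0,0,0]])

```text
time: 2.82
tool_pos: [0.5049, -0.1964, 0.0612]
tool_rot: [0.001, 0.997, 0.072, 0.001]
contact_force: [-1.1, -0.5, 0.4]
gripper_width: 0.497
```

```bash
python3 -c "
from nav import *
show([.5045,-.1964,.0613],8.2)
s=manip.grab_frame('scene');t=manip.grab_frame('top')
k=lambda im,x,y,w,h,f:cv2.resize(im[y:y+h,x:x+w],None,fx=f,fy=f,interpolation=cv2.INTER_CUBIC)
cv2.imwrite('pics/g2.png',np.hstack([k(s,320,110,100,120,4),k(t,320,190,100,120,4)]))"
```

```text
t 2.83 p [ 0.5049 -0.1964  0.0612] yaw 8.23 tiltz [ 1.8e-03 -9.0e-04 -1.0e+00] F [-1.1 -0.5  0.4] grip 0.497
wz 0.03
tool d (mm) [-0.4 -0.  -0.1]
```

View pics/g2.png

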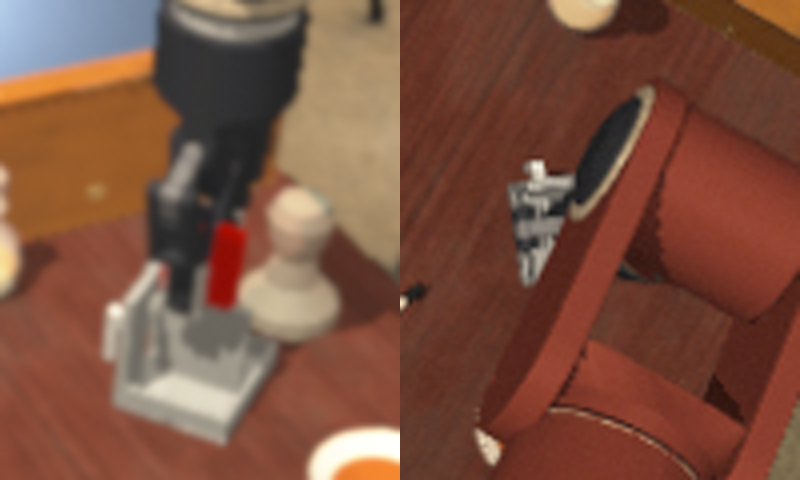

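Handle is between the fingers (scene view, red block right behind the near finger). Close.

send_rows(steps=[[0,0,0,0,0,0],[0,0,0,0,0,0],[0,0,0,0,0,0],[0,0,0,0,0,0],[0,0,0,0,0,0],[0,0,0,0,0,0]], grip=0)

```text
time: 3.68
tool_pos: [0.5044, -0.1959, 0.0606]
tool_rot: [0.0, 0.997, 0.072, 0.0]
contact_force: [-1.0, 1.2, 5.6]
gripper_width: 0.161
```

```bash
python3 -c "
from nav import *
show()"
```

```text
t 3.67 p [ 0.5044 -0.1959  0.0606] yaw 8.23 tiltz [ 7.e-04  0.e+00 -1.e+00] F [-1.   1.2  5.6] grip 0.161
```

send_rows(steps=[[0,0,-0.01,0,0,0],[0,0,-0.03,0,0,0],[0,0,-0.04,0,0,0],[0,0,-0.04,0,0,0],[0,0,0,0,0,-3.8],[0,0,0,0,0,-3.8],[0,0,0,0,0,0],[0,0,0,0,0,0]])

```text
time: 4.68
tool_pos: [0.5036, -0.1959, 0.1794]
tool_rot: [-0.0, 0.991, 0.137, -0.0]
contact_force: [-0.3, -0.4, -2.7]
gripper_width: 0.155
```

```bash
python3 -c "
from nav import *
show([.5571,.0375,.18],15.8)"
```

```text
t 4.67 p [ 0.5036 -0.1959  0.1794] yaw 15.77 tiltz [-1.e-03  3.e-04 -1.e+00] F [-0.3 -0.4 -2.7] grip 0.155
wz -0.03
tool d (mm) [ 115.  -210.    -0.6]
```

send_rows(steps=[[0.016,-0.03,0,0,0,0],[0.025,-0.045,0,0,0,0],[0.025,-0.045,0,0,0,0],[0.025,-0.045,0,0,0,0],[0.016,-0.03,0,0,0,0],[0.008,-0.015,0,0,0,0],[0,0,0,0,0,0],[0,0,0,0,0,0]])

```text
time: 5.68
tool_pos: [0.5572, 0.0363, 0.1798]
tool_rot: [0.0, 0.991, 0.137, -0.0]
contact_force: [-1.1, -0.7, -2.7]
gripper_width: 0.155
```

```bash
python3 -c "
from nav import *
show([.5571,.0375,.112],15.8)
s=manip.grab_frame('scene');t=manip.grab_frame('top')
cv2.imwrite('pics/s1.png',s);cv2.imwrite('pics/t1.png',t)
k=lambda im,x,y,w,h,f:cv2.resize(im[y:y+h,x:x+w],None,fx=f,fy=f,interpolation=cv2.INTER_CUBIC)
cv2.imwrite('pics/g3.png',np.hstack([k(s,210,130,100,140,4),k(t,220,130,100,140,4)]))"
```

```text
t 5.67 p [0.5572 0.0363 0.1798] yaw 15.76 tiltz [-5.e-04 -6.e-04 -1.e+00] F [-1.1 -0.7 -2.7] grip 0.155
wz -0.04
tool d (mm) [ 0.2 -1.2 67.8]
```

View pics/g3.png

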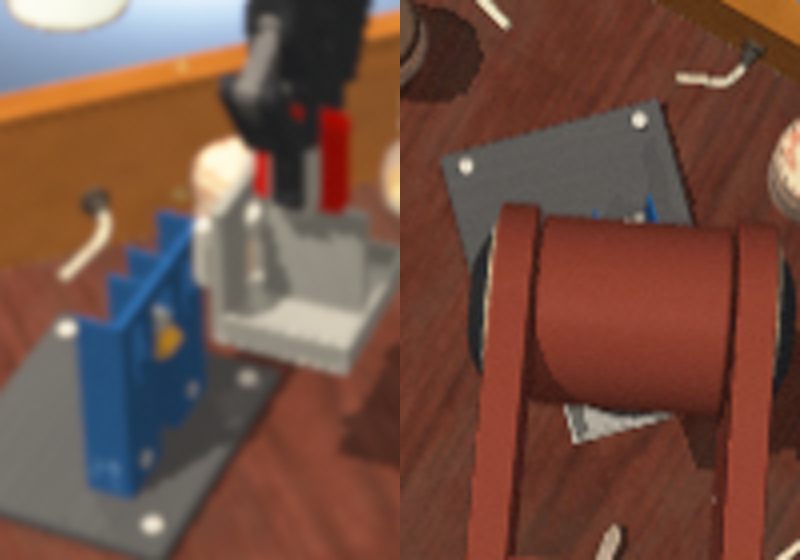

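```bash
cat > chk.py <<'E'
from ov import *
from nav import st
s_,p,R=st();M=R.as_matrix();yaw=np.arctan2(M[1,0],M[0,0])
im=manip.grab_frame('scene')
q=[p[0],p[1],p[2]+.0194,yaw]
big('scene',im,215,130,90,130,4.4,tray(q)+rack([.6245,.0566,0,.276],90,115.5,8.5,68.5),'pics/x.png')
a=cv2.imread('pics/x.png');b=cv2.resize(im[130:260,215:305],None,fx=4.4,fy=4.4,interpolation=cv2.INTER_CUBIC)
cv2.imwrite('pics/'+sys.argv[1]+'.png',np.hstack([a,b]))
E
python3 chk.py k1
```

```text
(no output)
```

View pics/k1.png

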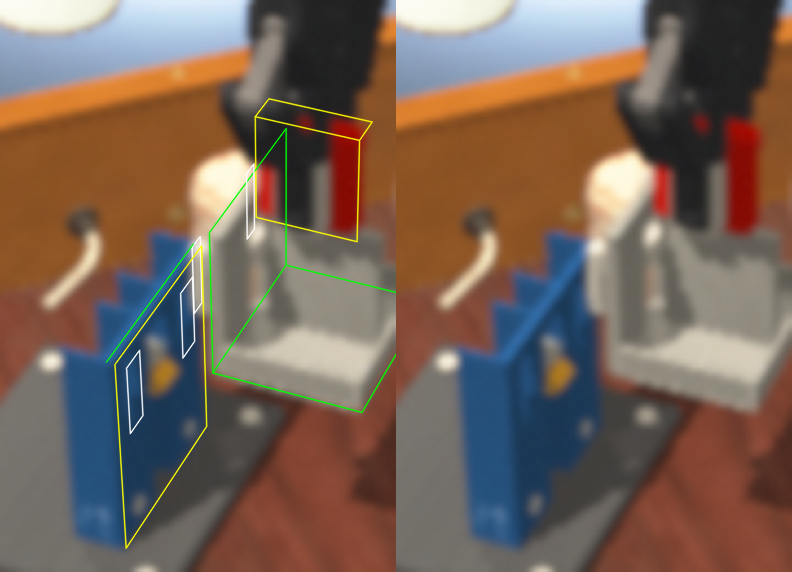

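send_rows(steps=[[0.0002,-0.0012,0.01,0,0,0],[0,0,0.025,0,0,0],[0,0,0.022,0,0,0],[0,0,0.01,0,0,0],[0.01,0,0,0,0,0],[0.01,0,0,0,0,0],[0.003,0,0,0,0,0],[0,0,0,0,0,0]])

```text
time: 6.82
tool_pos: [0.5801, 0.0451, 0.1137]
tool_rot: [0.0, 0.99, 0.138, 0.001]
contact_force: [0.6, 0.4, -2.5]
gripper_width: 0.15
```

```bash
cat >> nav.py <<'E'
def rk():
    s,p,R=st();M=R.as_matrix();a=.276
    d=p-[.6245,.0566,0];x=np.cos(a)*d[0]+np.sin(a)*d[1];y=-np.sin(a)*d[0]+np.cos(a)*d[1]
    f=s["contact_force"]
    print('t %.2f rack: x %.1f y %.1f handle z %.1f yaw %.2f'%(s["time"],x*1e3,y*1e3,p[2]*1e3+19.4,np.degrees(np.arctan2(M[1,0],M[0,0]))),'Fx %.1f Fy %.1f Fz %.1f'%(np.cos(a)*f[0]+np.sin(a)*f[1],-np.sin(a)*f[0]+np.cos(a)*f[1],f[2]),'T',s["ft_torque"].round(2),'tilt',M[:2,2].round(4))
E
python3 -c "
from nav import *
rk()"; python3 chk.py k2
```

```text
t 6.83 rack: x -45.8 y 1.0 handle z 133.1 yaw 15.85 Fx 0.7 Fy 0.3 Fz -2.5 T [-0.04  0.02  0.01] tilt [ 0.0011 -0.0001]
```

View pics/k2.png

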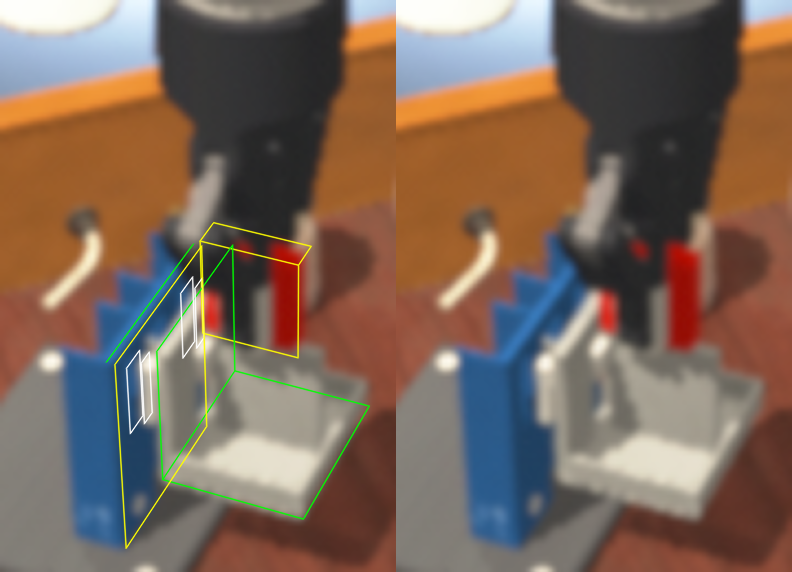

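send_rows(steps=[[0,0.001,0.0015,0,0,0],[0.002,0,0,0,0,0],[0.002,0,0,0,0,0],[0.001,0,0,0,0,0],[0.001,0,0,0,0,0]])

```text
time: 7.5
tool_pos: [0.5855, 0.0456, 0.1116]
tool_rot: [0.0, 0.99, 0.138, 0.0]
contact_force: [-0.1, -0.9, -0.8]
gripper_width: 0.159
```

```bash
python3 -c "
from nav import *
rk()"
```

```text
t 7.50 rack: x -40.5 y 0.1 handle z 131.0 yaw 15.83 Fx -0.4 Fy -0.8 Fz -0.8 T [ 0.02 -0.03  0.01] tilt [ 0.0001 -0.    ]
```

send_rows(steps=[[0.001,0,0,0,0,0],[0.001,0,0,0,0,0],[0.001,0,0,0,0,0]])

```text
time: 7.88
tool_pos: [0.5884, 0.0465, 0.1115]
tool_rot: [0.0, 0.99, 0.138, -0.0]
contact_force: [-0.3, 0.8, -2.3]
gripper_width: 0.152
```

```bash
python3 -c "
from nav import *
rk()"
```

```text
t 7.88 rack: x -37.5 y 0.1 handle z 130.9 yaw 15.83 Fx -0.0 Fy 0.9 Fz -2.3 T [ 0.02 -0.01  0.01] tilt [-0. -0.]
```

send_rows(steps=[[0.001,0,0,0,0,0],[0.001,0,0,0,0,0]])

```text
time: 8.12
tool_pos: [0.5903, 0.047, 0.1115]
tool_rot: [-0.0, 0.99, 0.138, 0.0]
contact_force: [0.8, -0.3, -1.8]
gripper_width: 0.153
```

```bash
python3 -c "
from nav import *
rk()"
```

```text
t 8.12 rack: x -35.5 y 0.1 handle z 130.9 yaw 15.83 Fx 0.7 Fy -0.5 Fz -1.8 T [-0.01  0.01 -0.02] tilt [0. 0.]
```

send_rows(steps=[[0.001,0,0,0,0,0],[0.001,0,0,0,0,0]])

```text
time: 8.38
tool_pos: [0.5922, 0.0475, 0.1115]
tool_rot: [0.0, 0.99, 0.138, -0.0]
contact_force: [-0.8, -0.1, -3.0]
gripper_width: 0.156
```

```bash
python3 -c "
from nav import *
rk()"; python3 chk.py k3
```

```text
t 8.38 rack: x -33.5 y 0.1 handle z 130.9 yaw 15.83 Fx -0.8 Fy 0.1 Fz -3.0 T [-0.02 -0.03  0.08] tilt [-0. -0.]
```

View pics/k3.png

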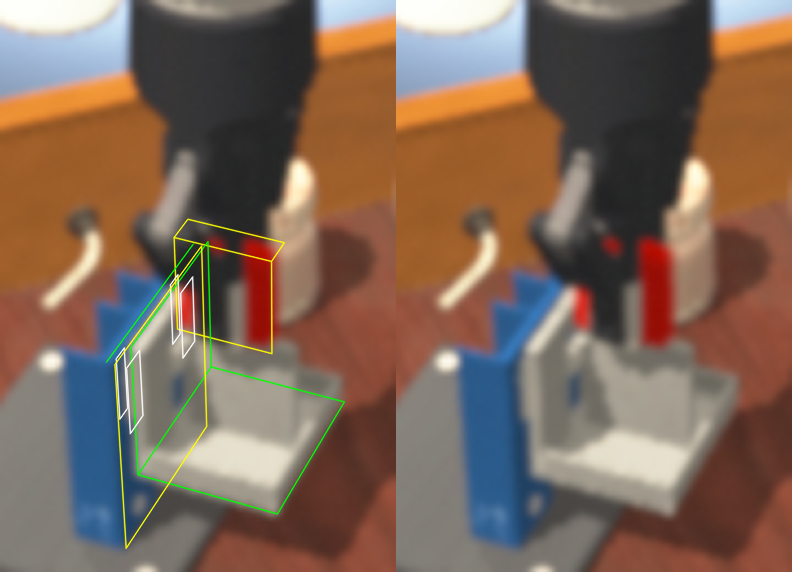

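send_rows(steps=[[0.001,0,0,0,0,0],[0.001,0,0,0,0,0]])

```text
time: 8.68
tool_pos: [0.5941, 0.0481, 0.1115]
tool_rot: [-0.0, 0.99, 0.138, -0.0]
contact_force: [0.1, -0.4, -2.3]
gripper_width: 0.159
```

```bash
python3 -c "
from nav import *
rk()"
```

```text
t 8.68 rack: x -31.5 y 0.1 handle z 130.9 yaw 15.83 Fx 0.0 Fy -0.4 Fz -2.3 T [ 0.    0.03 -0.08] tilt [-0.  0.]
```

send_rows(steps=[[0.001,0,0,0,0,0],[0.001,0,0,0,0,0]])

```text
time: 8.93
tool_pos: [0.5961, 0.0486, 0.1115]
tool_rot: [0.0, 0.99, 0.138, -0.0]
contact_force: [0.1, -0.3, -2.4]
gripper_width: 0.155
```

```bash
python3 -c "
from nav import *
rk()"
```

```text
t 8.93 rack: x -29.5 y 0.1 handle z 130.9 yaw 15.83 Fx 0.0 Fy -0.3 Fz -2.4 T [-0.02  0.04 -0.02] tilt [-0. -0.]
```

send_rows(steps=[[0.001,0,0,0,0,0],[0.0005,0,0,0,0,0]])

```text
time: 9.18
tool_pos: [0.5968, 0.0489, 0.1113]
tool_rot: [0.0, 0.99, 0.138, -0.001]
contact_force: [-3.6, -0.8, -0.3]
gripper_width: 0.149
```

```bash
python3 -c "
from nav import *
rk()"; python3 chk.py k4
```

```text
t 9.18 rack: x -28.7 y 0.1 handle z 130.7 yaw 15.82 Fx -3.7 Fy 0.2 Fz -0.3 T [-0.19  0.53 -0.12] tilt [-0.0019 -0.0004]
```

View pics/k4.png

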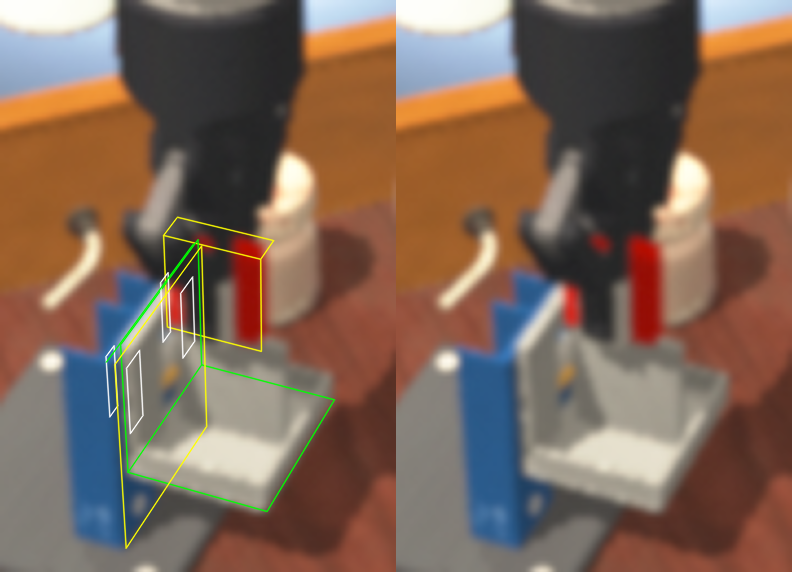

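send_rows(steps=[[0,0,0.001,0,0,0],[0,0,0.001,0,0,0],[0,0,0.001,0,0,0]])

```text
time: 9.6
tool_pos: [0.5969, 0.0489, 0.1083]
tool_rot: [0.0, 0.99, 0.138, -0.001]
contact_force: [-6.0, -1.0, 2.1]
gripper_width: 0.153
```

```bash
python3 -c "
from nav import *
rk()"
```

```text
t 9.60 rack: x -28.7 y 0.1 handle z 127.7 yaw 15.82 Fx -6.1 Fy 0.6 Fz 2.1 T [-0.28  0.78 -0.13] tilt [-0.0015 -0.0003]
```

send_rows(steps=[[-0.0003,0,0.001,0,0,0],[0,0,0.001,0,0,0],[0,0,0.001,0,0,0]])

```text
time: 9.98
tool_pos: [0.597, 0.0487, 0.1072]
tool_rot: [0.0, 0.99, 0.138, -0.001]
contact_force: [-10.4, -1.8, 8.6]
gripper_width: 0.156
```

```bash
python3 -c "
from nav import *
rk()"
```

```text
t 9.97 rack: x -28.6 y -0.1 handle z 126.6 yaw 15.82 Fx -10.5 Fy 1.1 Fz 8.6 T [-0.3   1.53 -0.17] tilt [-0.0011 -0.0006]
```

send_rows(steps=[[0,0,0.001,0,0,0],[0,0,0.001,0,0,0]])

```text
time: 10.22
tool_pos: [0.597, 0.0485, 0.1058]
tool_rot: [0.0, 0.99, 0.138, -0.001]
contact_force: [-11.7, -2.6, 11.0]
gripper_width: 0.157
```

```bash
python3 -c "
from nav import *
rk()"
```

```text
t 10.22 rack: x -28.6 y -0.3 handle z 125.2 yaw 15.82 Fx -12.0 Fy 0.7 Fz 11.0 T [-0.39  1.71 -0.2 ] tilt [-0.001  -0.0009]
```

send_rows(steps=[[0,0,0.001,0,0,0],[0,0,0.001,0,0,0]])

```text
time: 10.48
tool_pos: [0.5971, 0.0484, 0.1044]
tool_rot: [0.001, 0.99, 0.138, -0.001]
contact_force: [-13.3, -3.0, 13.9]
gripper_width: 0.156
```

```bash
python3 -c "
from nav import *
rk()"
```

```text
t 10.47 rack: x -28.6 y -0.4 handle z 123.8 yaw 15.83 Fx -13.6 Fy 0.8 Fz 13.9 T [-0.45  1.96 -0.16] tilt [-0.0011 -0.0013]
```

send_rows(steps=[[-0.0005,0,0.001,0,0,0],[0,0,0.001,0,0,0]])

```text
time: 10.72
tool_pos: [0.5971, 0.0483, 0.1031]
tool_rot: [0.001, 0.99, 0.138, 0.0]
contact_force: [-12.2, -3.0, 14.4]
gripper_width: 0.155
```

```bash
python3 -c "
from nav import *
rk()"; python3 chk.py k5
```

```text
t 10.72 rack: x -28.6 y -0.5 handle z 122.5 yaw 15.83 Fx -12.5 Fy 0.4 Fz 14.4 T [-0.51  1.95 -0.19] tilt [ 0.0002 -0.0012]
```

View pics/k5.png

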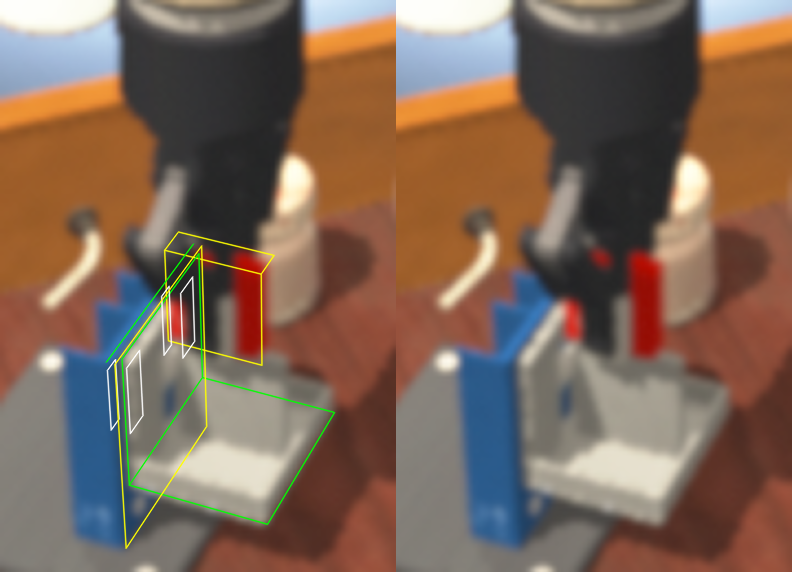

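send_rows(steps=[[0,-0.0003,0.001,0,0,0],[0,0,0.001,0,0,0],[0,0,0.001,0,0,0]])

```text
time: 11.15
tool_pos: [0.5958, 0.0487, 0.0965]
tool_rot: [0.0, 0.99, 0.138, -0.001]
contact_force: [-5.2, -2.2, 0.6]
gripper_width: 0.153
```

```bash
python3 -c "
from nav import *
rk()"
```

```text
t 11.15 rack: x -29.8 y 0.2 handle z 115.9 yaw 15.85 Fx -5.6 Fy -0.7 Fz 0.6 T [-0.36  1.01 -0.02] tilt [-0.0021 -0.0009]
```

send_rows(steps=[[0,0,0.001,0,0,0],[0,0,0.001,0,0,0],[0,0,0.001,0,0,0],[0,0,0.001,0,0,0]])

```text
time: 11.65
tool_pos: [0.5957, 0.0491, 0.0914]
tool_rot: [-0.0, 0.99, 0.138, -0.001]
contact_force: [-4.7, -1.0, -4.5]
gripper_width: 0.157
```

```bash
python3 -c "
from nav import *
rk()"
```

```text
t 11.65 rack: x -29.7 y 0.7 handle z 110.8 yaw 15.84 Fx -4.8 Fy 0.3 Fz -4.5 T [-0.28  0.9   0.04] tilt [-0.0023  0.    ]
```

send_rows(steps=[[0,0.0003,0.001,0,0,0],[0,0,0.001,0,0,0],[0,0,0.001,0,0,0]])

```text
time: 12.02
tool_pos: [0.5967, 0.0489, 0.0894]
tool_rot: [-0.0, 0.99, 0.138, 0.0]
contact_force: [-4.7, -0.5, -4.1]
gripper_width: 0.158
```

```bash
python3 -c "
from nav import *
rk()"
```

```text
t 12.03 rack: x -28.8 y 0.1 handle z 108.8 yaw 15.84 Fx -4.6 Fy 0.8 Fz -4.1 T [-0.17  0.79 -0.02] tilt [0.0001 0.    ]
```

send_rows(steps=[[0,0,0.001,0,0,0],[0,0,0.001,0,0,0]])

```text
time: 12.28
tool_pos: [0.597, 0.0488, 0.088]
tool_rot: [0.0, 0.99, 0.138, 0.0]
contact_force: [-5.3, -1.0, -1.6]
gripper_width: 0.155
```

```bash
python3 -c "
from nav import *
rk()"
```

```text
t 12.28 rack: x -28.6 y -0.0 handle z 107.4 yaw 15.81 Fx -5.4 Fy 0.5 Fz -1.6 T [-0.21  0.86 -0.18] tilt [ 0.0006 -0.0001]
```

send_rows(steps=[[0,0,0.001,0,0,0],[0,0,0.001,0,0,0]])

```text
time: 12.52
tool_pos: [0.597, 0.0486, 0.0866]
tool_rot: [0.0, 0.991, 0.137, 0.0]
contact_force: [-9.0, -2.2, 4.5]
gripper_width: 0.152
```

```bash
python3 -c "
from nav import *
rk()"
```

```text
t 12.53 rack: x -28.6 y -0.2 handle z 106.0 yaw 15.80 Fx -9.2 Fy 0.3 Fz 4.5 T [-0.26  1.32 -0.21] tilt [ 0.0005 -0.0003]
```

send_rows(steps=[[0,0,0.001,0,0,0],[0,0,0.001,0,0,0]])

```text
time: 12.78
tool_pos: [0.597, 0.0486, 0.0865]
tool_rot: [0.0, 0.991, 0.137, -0.0]
contact_force: [-14.9, -1.9, 14.1]
gripper_width: 0.155
```

```bash
python3 -c "
from nav import *
rk()"; python3 chk.py k6
```

```text
t 12.78 rack: x -28.6 y -0.2 handle z 105.9 yaw 15.80 Fx -14.9 Fy 2.2 Fz 14.1 T [-0.29  2.08 -0.18] tilt [-0.0003 -0.0004]
```

View pics/k6.png

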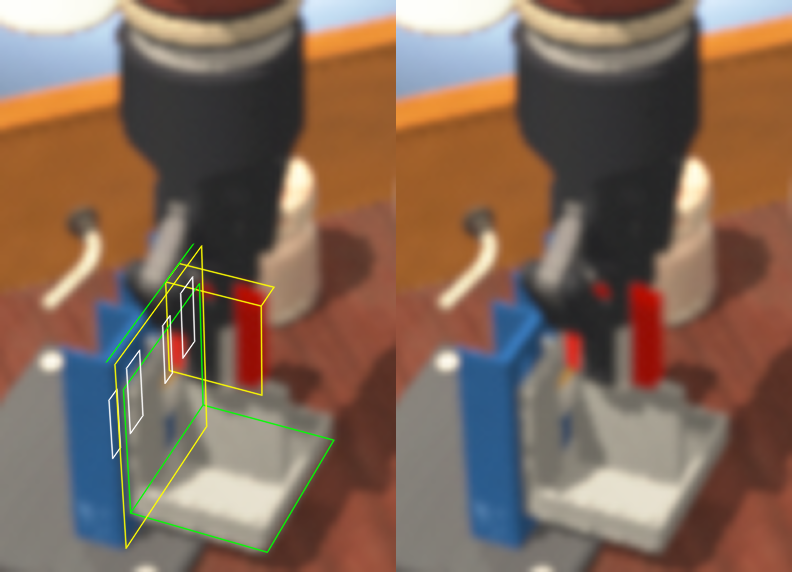

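send_rows(steps=[[-0.0004,0,-0.001,0,0,0],[0,0,-0.001,0,0,0],[0,0,-0.001,0,0,0],[0,0,-0.001,0,0,0],[0,0,-0.001,0,0,0],[0,0,0,0,0,0]])

```text
time: 13.58
tool_pos: [0.5966, 0.0488, 0.0885]
tool_rot: [0.0, 0.99, 0.138, 0.0]
contact_force: [-1.5, 0.3, -4.3]
gripper_width: 0.155
```

```bash
python3 -c "
from nav import *
rk()"
```

```text
t 13.57 rack: x -29.0 y 0.1 handle z 107.9 yaw 15.84 Fx -1.3 Fy 0.7 Fz -4.3 T [-0.11  0.19 -0.02] tilt [0.0007 0.0001]
```

send_rows(steps=[[0,0,-0.001,0,0,0],[0,0,0,0,0,0]])

```text
time: 13.82
tool_pos: [0.5961, 0.0487, 0.0892]
tool_rot: [-0.0, 0.99, 0.138, -0.0]
contact_force: [-1.3, -0.9, -4.9]
gripper_width: 0.151
```

```bash
python3 -c "
from nav import *
rk()"
```

```text
t 13.82 rack: x -29.5 y 0.2 handle z 108.6 yaw 15.84 Fx -1.5 Fy -0.5 Fz -4.9 T [-0.12  0.38  0.03] tilt [-0.0006  0.    ]
```

send_rows(steps=[[0,0,0.001,0,0,0],[0,0,0.001,0,0,0],[0,0,0.001,0,0,0],[0,0,0.001,0,0,0],[0,0,0.001,0,0,0],[0,0,0.001,0,0,0],[0,0,0,0,0,0]])

```text
time: 14.7
tool_pos: [0.5969, 0.0487, 0.0865]
tool_rot: [0.0, 0.99, 0.138, 0.0]
contact_force: [-9.3, -0.0, 12.0]
gripper_width: 0.157
```

```bash
python3 -c "
from nav import *
rk()"
```

```text
t 14.70 rack: x -28.7 y -0.1 handle z 105.9 yaw 15.83 Fx -9.0 Fy 2.5 Fz 12.0 T [ 0.01  1.37 -0.19] tilt [ 0.0007 -0.0001]
```

send_rows(steps=[[0,0,0.001,0,0,0],[0,0,0.001,0,0,0],[0,0,0,0,0,0]])

```text
time: 15.08
tool_pos: [0.597, 0.0487, 0.0864]
tool_rot: [0.0, 0.99, 0.138, 0.0]
contact_force: [-15.8, -0.3, 21.0]
gripper_width: 0.157
```

```bash
python3 -c "
from nav import *
rk()"
```

```text
t 15.07 rack: x -28.6 y -0.1 handle z 105.8 yaw 15.82 Fx -15.3 Fy 4.0 Fz 21.0 T [-0.01  2.19 -0.16] tilt [ 0.0002 -0.0002]
```

Firmly home at 21 N. Relax, then release.

send_rows(steps=[[0,0,-0.002,0,0,0],[0,0,-0.002,0,0,0],[-0.0003,0,-0.0005,0,0,0],[0,0,0,0,0,0]])

```text
time: 15.58
tool_pos: [0.5967, 0.0487, 0.0865]
tool_rot: [0.0, 0.99, 0.138, 0.001]
contact_force: [-0.6, 0.5, 2.1]
gripper_width: 0.156
```

```bash
python3 -c "
from nav import *
rk()"
```

```text
t 15.57 rack: x -28.9 y -0.1 handle z 105.9 yaw 15.83 Fx -0.4 Fy 0.7 Fz 2.1 T [ 0.04  0.07 -0.08] tilt [0.0018 0.0001]
```

send_rows(steps=[[0,0,0,0,0,0],[0,0,0,0,0,0],[0,0,0,0,0,0],[0,0,0,0,0,0]], grip=0.45)

```text
time: 16.08
tool_pos: [0.596, 0.0486, 0.0859]
tool_rot: [-0.0, 0.99, 0.138, -0.0]
contact_force: [0.0, 0.8, 0.8]
gripper_width: 0.448
```

```bash
python3 -c "
from nav import *
rk();show()"; python3 chk.py k7
```

```text
t 16.07 rack: x -29.6 y 0.1 handle z 105.3 yaw 15.83 Fx 0.2 Fy 0.8 Fz 0.8 T [-0.01  0.04  0.01] tilt [-0.0001  0.    ]
t 16.07 p [0.596  0.0486 0.0859] yaw 15.83 tiltz [-1.e-04  0.e+00 -1.e+00] F [0.  0.8 0.8] grip 0.448
```

View pics/k7.png

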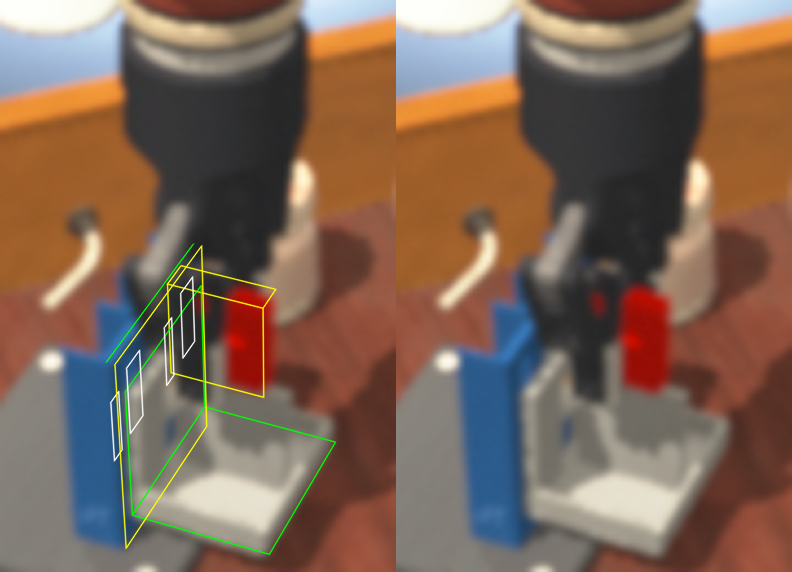

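Gripper is free and the tray hangs in place. Retreat straight up, then back.

send_rows(steps=[[0,0,-0.01,0,0,0],[0,0,-0.02,0,0,0],[0,0,-0.04,0,0,0],[0,0,-0.04,0,0,0],[-0.02,0,-0.02,0,0,0],[-0.05,0,0,0,0,0],[-0.05,0,0,0,0,0],[-0.05,0,0,0,0,0]])

```text
time: 17.12
tool_pos: [0.4315, 0.0019, 0.218]
tool_rot: [0.001, 0.99, 0.138, 0.001]
contact_force: [-0.0, -0.8, 0.4]
gripper_width: 0.451
```

send_rows(steps=[[0,0.05,0,0,0,0],[0,0.055,0,0,0,0],[0,0.055,0,0,0,0],[0,0.055,0,0,0,0],[0,0.055,0,0,0,0],[0,0.04,0,0,0,0],[0,0,0,0,0,0],[0,0,0,0,0,0]])

```text
time: 18.12
tool_pos: [0.5171, -0.2957, 0.2171]
tool_rot: [0.0, 0.99, 0.138, 0.0]
contact_force: [-0.0, 0.2, 0.7]
gripper_width: 0.449
```

```bash
python3 - <<'E'
from ov import *
from nav import show
show()
s=manip.grab_frame('scene');t=manip.grab_frame('top')
cv2.imwrite('pics/s9.png',s);cv2.imwrite('pics/t9.png',t)
k=lambda im,x,y,w,h,f:cv2.resize(im[y:y+h,x:x+w],None,fx=f,fy=f,interpolation=cv2.INTER_CUBIC)
cv2.imwrite('pics/f9.png',np.hstack([k(s,215,150,80,110,5),k(t,230,150,80,110,5)]))
E
```

```text
t 18.12 p [ 0.5171 -0.2957  0.2171] yaw 15.83 tiltz [ 9.e-04 -2.e-04 -1.e+00] F [-0.   0.2  0.7] grip 0.449
```

View pics/f9.png

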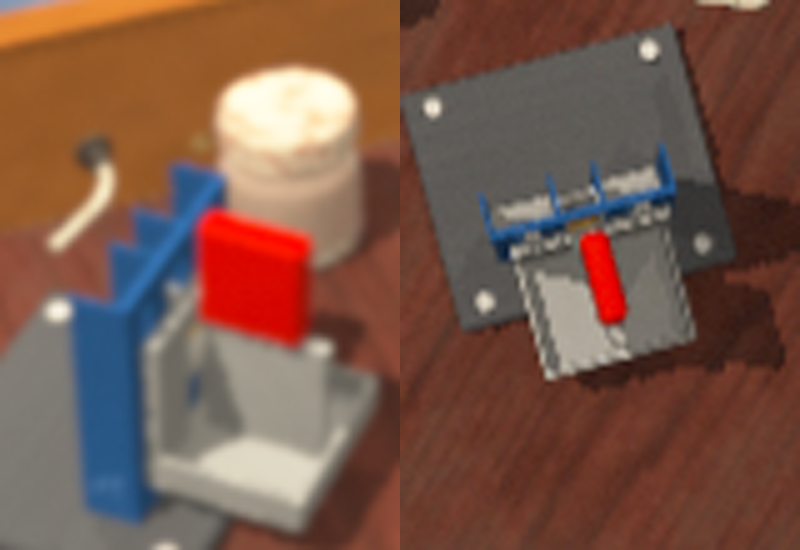

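View pics/t9.png

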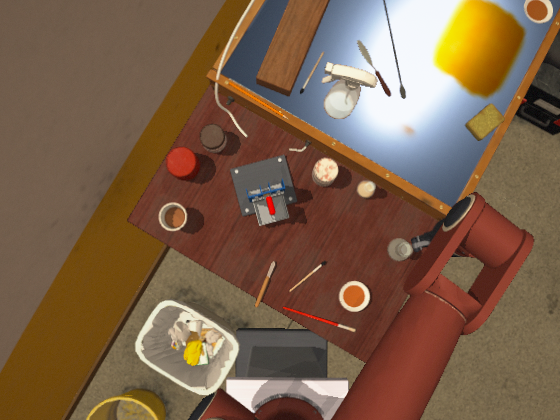

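```bash
python3 - <<'E'
from ov import *
s=cv2.imread('pics/s9.png');s0=cv2.imread('pics/scene0.png')
q=[.5967,.0487,.1059,.276]
big('scene',s,225,175,60,85,7,tray(q),'pics/x1.png')
a=cv2.imread('pics/x1.png')[:,:400];c=cv2.resize(s[175:260,225:285],None,fx=7,fy=7,interpolation=cv2.INTER_CUBIC)
c=(255*(c/255.)**.6).astype(np.uint8)[:,:400]
cv2.imwrite('pics/f10.png',np.hstack([a,c]))
E
```

```text
(no output)
```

View pics/f10.png

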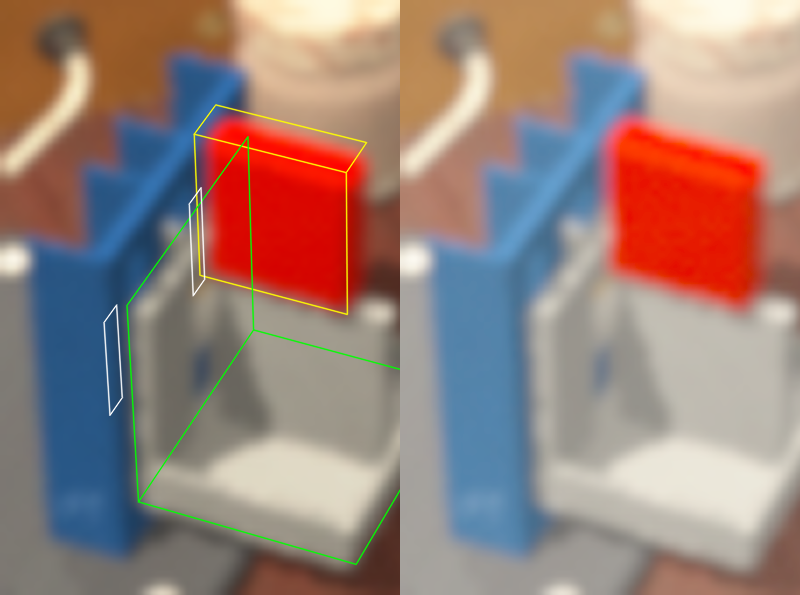

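```bash
python3 -c "
from plant import manip
print(manip.job_done())"
```

```text
the job is handed in; nothing more can be done
None
```

The tray is hanging on the rack with the catch almost certainly locked, and I handed the job in at about 18 s. I couldn't read the catch directly, and no verdict was reported.

- **Hooking in:** I gripped the red handle and went in with the handle at about 131 mm. The tabs entered the slots first time, and the back came flush at about 4 N.
- **Pushing down:** The catch resisted with up to about 14 N, then gave way. The tray stopped hard with the handle at 105.9 mm, which means the rack sits about 9 mm below nominal. I pressed it home at 21 N, relaxed to about 2 N and released. The highest wrist reading was 21 N down with about 15 N towards the rack, so about 26 N in all.

**Last checks**
- **Pictures:** The tray hangs square and close to the uprights, the gripper is clear, and the cup, jar and bottle are where they were. The tray outline differed from my model by 1–2.5 mm, which is within calibration error and the play of the hooks.
- **Catch:** I judged it from feel. The push-down force dropped away just above the stop. A light lift test before the final press met only weak resistance: about 2 N over the tray's weight after a 2.7 mm rise. That fits the catch resting above the bar but does not prove it.

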